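Hold the sprung test-box cover at the pointer

TASK

Lift the sprung brass cover of the lamp test box, which has a cross-bar handle, until the cover lines up with the steel pointer on the quadrant at the side of the box, going no further than that, and keep holding it still there: the program finishes while the gripper is holding the cover up against its spring. Leave the pointer as it is set and do not disturb the bulb, shade ring, glass pane or wall bracket on the counter.

Things in the scene. Friction and masses are not known exactly. Their poses are not given: they have to be found in the camera images.
- test_box: Fixed open-topped wooden case 140 (x) x 120 (y) x 80 mm high with a ceramic lamp socket inside, shut by a hinged brass cover. Origin: centre of its underside. At yaw 0 the hinge is on its far side (+x), the handle on the robot's side (-x). On its +y side, 67 mm from its middle plane, a brass quadrant (70 mm radius arc about the hinge axis) rises above the rim.
- cover (a joint): Angle of the cover (brass plate 145 x 120 x 6 mm, about 0.3 kg) about its hinge, rad: 0 shut and level, grows as the free edge rises, stop at 1.45. A spring pushes it shut: at the handle it takes about 5 N to leave the seat and about 8 N across the arc at 0.9 rad; let go, it snaps shut.
- cover_grip (a point): Centre of the handle, a round dark wooden bar 18 mm thick, 32 mm long, parallel to the hinge axis (box y) on a post. Pinched across its flat ends it pivots in the fingers as the cover swings. Shut, it is 115 mm from the hinge axis towards the box's -x and 35 mm above that axis (118 mm above the counter), 32 mm above the cover's top face. Its axes turn with the cover.
- cover_hinge (a point): Point on the cover's hinge axis, mid-width, 70 mm towards +x from the box's origin and 83 mm above the counter. Its axes turn with the cover: y along the hinge axis, x in the plane of the cover pointing from the free edge to the hinge, z out of the cover's top face (up when shut).
- cover_edge (a point): Middle of the cover's free edge, 145 mm from the hinge axis in the plane of the cover.
- pointer (a joint): Angle at which the steel pointer is set, rad, measured as the cover's angle is: 0 level, positive = raised. The cover lines up with it when both angles are equal. Set between 0.5 and 0.95 at the start; stiff to move, and must not be moved.
- pointer_hinge (a point): Pivot of the pointer, on the cover's hinge axis, 74 mm from the box's middle plane on its +y side. Its axes turn with the pointer: x points from the pointer's tip to its pivot, z upward off the pointer.
- pointer_tip (a point): Tip of the pointer (a 12 mm steel ball), 85 mm from its pivot; the pointer is a flat steel bar 85 x 4 x 7 mm.
- bulb: Clear glass bulb upright in a round wooden stand, 64 mm wide, 124 mm high; origin under its centre. Leave alone.
- shade_ring: Tapered brass shade ring, 100 mm wide, 26 mm high; origin under its centre. Leave alone.
- pane: Flat green glass lantern pane, 90 x 120 x 6 mm; origin under its centre. Leave alone.
- bracket: Bronze wall bracket lying on its 30 x 100 mm plate with a curved arm up to 74 mm high; origin under its plate's centre. Leave alone.
Mind the look-alikes: they are no part of the job. There is more than one size of the test_box; the job needs the smallest.

How it is judged:
By the outcome, as a careful person would: the job done as asked, in the order asked, and still so for the second after the job is handed in, while the arm keeps its last pose, push and grip.
It also fails if it takes over 40 s, if anything falls off the work surface, if the arm or the gripper's body presses on something with over 40 N, if the wrist force passes 120 N, or if a joint passes its speed limit or range.

ROBOT

A 6-joint arm with a two-finger parallel gripper is mounted at the origin on the work surface. World frame = base frame: x ahead of the robot, y to its left, z up, the work surface at z = 0. Lengths are in m, angles in rad, forces in N, time in s.
With the tool pointing down it reaches from about 0.25 to 0.8 m from the base axis. Payload 3.9 kg.
Tool frame: the origin (TCP) lies between the finger pads; the fingertips stand env.tcp_to_tips ahead of it and the grasp point (between the pads) lies 6 mm ahead of it (env.tcp_to_tips is the distance from the TCP to the fingertips, in m); z points along the fingers, y is the direction in which the jaws open and shut (so a half turn about z gives the same grasp; the last joint's range is limited). The gripper opens to 85 mm and grips with 20 to 120 N. Pads are 22 mm wide; open, the fingers measure 114 mm over their backs; the gripper's body (76 mm by 85 mm) begins 54 mm behind the grasp point. The pads swing forward as they close: fully open they stand 13 mm farther back than shut.
Start: joints at [1.263, 0.26, -0.138, 1.173, 0, 1.571], TCP at [0.159, 0.5, 0.256] pointing down, gripper open.
Joint ranges: [-2.78, 2.78], [-0.83, 1.72], [-1.28, 1.37], [-1.9, 2.12], [-1.57, 1.48], [-3.14, 3.14]. Speed limits (rad/s): [2.57, 2.57, 3.14, 3.14, 3.14, 3.14].

INTERFACE

Orientations are given as a 3x3 rotation matrix whose columns are the frame's x, y, z axes.
In Python, from bench import env gives the robot as it stands.
- The arm moves only by the shell command python3 -m inch 'ROWS' [FORCE]. ROWS is JSON, a list of rows, each a list of 7 numbers: the shift along the world's x, y, z in mm, then the turn, a rotation vector about the world's x, y, z in degrees, then the opening, from 0 (shut) to 1 (fully open). A call has 1 to 8 rows; each row shifts and turns the commanded pose from where the row before left it; what a row does not reach is not made up. A row lasts 1/10 s, in which the tool goes at most 50 mm and 8.59 degrees, less where a joint would pass 70% of its speed; a pose out of reach is approached as far as the arm can. A call is refused whole if a number of a shift passes 50 or a number of a turn 8.59, either way. A call with a gripper value outside its range is refused whole. The fingers move at their own pace and stop on an object; FORCE is the grip in N (left out, the last holds). Time passes only in rows, so rows that do not move let the fingers close. It gives the time, the measured TCP pose, the force and the opening at its end, in the units of the state.
- env.get_state(): the state, without advancing time (a new reading comes with each control period).
- env.camera(name): name is "side" or "top" or "wrist"; returns the picture (384x512x3 uint8, red, green, blue); there is no depth.
- env.camera_model(name): a dict with "mtx" (3x3 intrinsics, pixels), "rvec" (rotation vector, rad) and "tvec" (3), from world to camera coordinates, as OpenCV has them; the wrist camera has in their place "tool_from_camera" (4x4, takes a point from camera to tool coordinates, whose origin is the TCP and whose axes are the flange's). Camera axes: x right, y down, z forward; pixel columns grow to the right and rows downward; lengths in m; the calibration is good to about 2 mm. A picture is of the moment at which its call begins: read the wrist's pose just before it. camera_model takes no time and is no camera call.
- env.finish_job(): hands the job in, once; it reports no verdict.
Trained networks look in the newest picture that a camera, given by its name, has taken for a name from the list of things; names that differ only in an ending like _2 or _b are one class to them, and where a whole thing is asked for, a point or a joint stands for the part that bears it (a point fixed in the world has none). Each returns a list of dicts, best first, with "confidence" (0 to 1); they miss things now and then, are a little off and sometimes report something else, mostly with a low value. They report only what shows in the picture. A call takes as long as a camera call. They do not tell look-alikes from the thing itself.
- env.trace(camera, label): "region" (384x512 bool, what is visible of it) and "extent" ([left, top, right, bottom] in pixels, round what is visible of it).
The state is a dict: "t": time; "joints": joint angles; "joint_velocities": joint speeds; "tau": joint torques, N m; "ee_pos": TCP position; "tcp_rot": TCP orientation; "contact_force": force on the tool from outside, world axes, zero at the start; "ft_torque": the same for the moment, N m; "gripper_width": opening from 0.0 (shut) to 1.0 (fully open).
Only numpy, scipy, OpenCV 4.12 (cv2) and the standard library are available. Lean on these libraries where they do the work, as an engineer would, in place of code of your own. Each camera call takes 0.05 s, during which the arm holds its last target. There are 200 camera calls.

## Working session

There is one attempt and no reset: what is moved stays moved. The work goes in short steps, Python scripts to look and compute and a shell command to move; the robot and the scene stay as the last step left them, time stands still between calls to the robot, and variables do not carry over. Pictures are saved under pics/ and viewed, about 8 in all and at most 12, crops included, and the job is handed in when it is done.

```bash
ls; mkdir -p pics; python3 - <<'E'
from bench import env
import cv2,numpy as np
s=env.get_state();print(s['t'],s['ee_pos'],s['gripper_width'],env.tcp_to_tips)
a=env.camera('top');b=env.camera('side')
cv2.imwrite('pics/top.png',a[:,:,::-1]);cv2.imwrite('pics/side.png',b[:,:,::-1])
for c in('top','side'):
  m=env.camera_model(c);print(c,m['mtx'].tolist(),m['rvec'],m['tvec'])
  for l in('test_box','cover','cover_grip','pointer'):
    for r in env.trace(c,l):
      print(l,r['extent'],round(r['confidence'],2))
E
```

```text
pics
0.0 [0.15886861 0.49972057 0.25545437] 1.0013739919834626 0.025
top [[370.964052030914, 0.0, 252.23603178831294], [0.0, 370.964052030914, 183.55011136427905], [0.0, 0.0, 1.0]] [ 2.18955167 -2.16002061  0.15864995] [-0.02766994  0.48417369  1.07977711]
test_box [73.5, 223.4, 174.4, 320.8] 0.9
test_box [245.2, 193.8, 321.7, 276.9] 0.81
test_box [341.1, 183.3, 369.6, 197.2] 0.56
cover [252.7, 200.3, 318.0, 275.8] 0.74
cover [234.5, 113.5, 287.9, 171.8] 0.66
cover_grip [237.4, 117.0, 286.3, 172.5] 0.94
cover_grip [251.0, 196.3, 319.8, 274.8] 0.93
cover_grip [86.3, 228.7, 166.5, 317.8] 0.92
pointer [241.1, 198.8, 250.5, 247.8] 0.65
pointer [226.1, 126.1, 237.7, 144.3] 0.56
pointer [75.9, 239.8, 91.6, 291.5] 0.52
side [[419.523670528415, 0.0, 247.2488619394425], [0.0, 419.523670528415, 188.0776290609134], [0.0, 0.0, 1.0]] [ 2.23222506 -0.48836835  0.21357984] [-0.42018883  0.19491924  1.01161353]
test_box [161.1, 165.3, 278.0, 296.9] 0.88
test_box [88.1, 95.7, 181.8, 199.0] 0.74
test_box [266.0, 149.8, 339.0, 234.9] 0.68
cover [264.6, 165.4, 334.2, 212.7] 0.85
cover [162.3, 190.0, 264.2, 267.3] 0.82
cover [89.2, 121.5, 175.1, 174.1] 0.61
cover_grip [91.6, 119.0, 174.5, 167.0] 0.95
cover_grip [162.5, 191.0, 271.4, 263.2] 0.9
cover_grip [266.7, 165.4, 331.6, 210.5] 0.8
pointer [283.8, 157.0, 300.2, 164.5] 0.64
pointer [186.8, 181.9, 229.3, 206.5] 0.46
```

View pics/top.png

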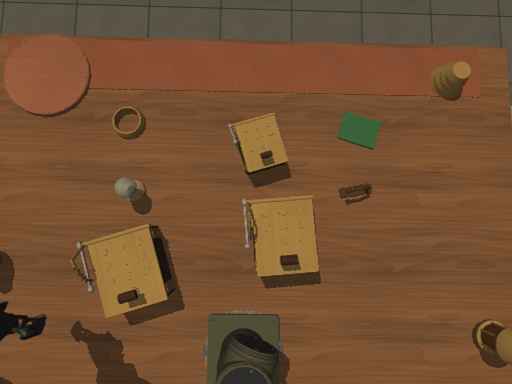

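View pics/side.png

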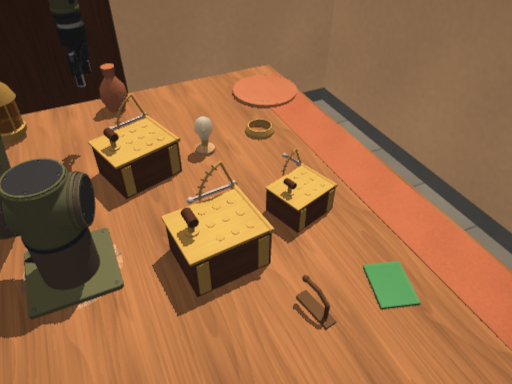

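Candidates for the box: the large one at top (285,237), the large one at (125,270) and the small one at (261,143). I choose the small one. Next is a close crop and a pose fit.

```bash
cat > h.py <<'E'
from bench import env
import cv2,numpy as np
def ray(c,uv):
    m=env.camera_model(c);R=cv2.Rodrigues(np.array(m['rvec']))[0];t=np.array(m['tvec']).ravel()
    d=R.T@np.linalg.solve(np.array(m['mtx']),np.r_[uv,1.]);return -R.T@t,d
def atz(c,uv,z):
    o,d=ray(c,uv);return o+d*(z-o[2])/d[2]
def proj(c,P):
    m=env.camera_model(c);return cv2.projectPoints(np.atleast_2d(np.array(P,float)),np.array(m['rvec']),np.array(m['tvec']),np.array(m['mtx']),None)[0][:,0]
E
python3 - <<'E'
from h import *
a=cv2.imread('pics/top.png')[100:190,220:310];b=cv2.imread('pics/side.png')[140:240,255:345]
a=cv2.resize(a,(400,400),interpolation=3);b=cv2.resize(b,(400,444),interpolation=3)
o=np.zeros((444,800,3),np.uint8);o[:400,:400]=a;o[:,400:]=b;cv2.imwrite('pics/c1.png',o)
env.camera('top')
for l in('cover','test_box'):
  for r in env.trace('top',l):
    e=r['extent']
    m=r['region'].astype(np.uint8)
    p=cv2.boxPoints(cv2.minAreaRect(cv2.findNonZero(m)))
    w=np.array([atz('top',q,.086)[:2] for q in p])
    print(l,e,p.round(1).tolist(),w.round(4).tolist(),np.linalg.norm(w-np.roll(w,1,0),axis=1).round(3),w.mean(0))
E
```

```text
cover [233.7, 112.2, 285.6, 173.3] [[234.39999389648438, 126.5], [273.3999938964844, 114.0], [288.20001220703125, 160.1999969482422], [249.1999969482422, 172.6999969482422]] [[0.6425, 0.0339], [0.6819, -0.0786], [0.5467, -0.1217], [0.5088, -0.0104]] [0.141 0.119 0.142 0.118] [ 0.5949519  -0.04417419]
cover [89.9, 227.1, 168.1, 317.6] [[85.4000015258789, 245.5], [150.0, 227.3000030517578], [170.3000030517578, 299.6000061035156], [105.69999694824219, 317.79998779296875]] [[0.2998, 0.436], [0.3513, 0.2625], [0.1572, 0.1992], [0.1087, 0.3699]] [0.202 0.181 0.204 0.177] [0.22928121 0.31691642]
cover [253.6, 199.8, 320.2, 274.3] [[251.0, 203.1999969482422], [312.6000061035156, 198.10000610351562], [318.70001220703125, 271.29998779296875], [257.1000061035156, 276.3999938964844]] [[0.4219, -0.0167], [0.4388, -0.191], [0.2359, -0.2065], [0.2207, -0.0359]] [0.202 0.175 0.204 0.171] [ 0.32933223 -0.11254116]
test_box [228.4, 110.1, 287.7, 175.4] [[228.5, 124.4000015258789], [272.5, 110.19999694824219], [289.0, 161.8000030517578], [245.0, 175.89999389648438]] [[0.6483, 0.051], [0.693, -0.0757], 
[... 215 characters left out ...]
1000061035156, 273.0], [245.60000610351562, 277.0]] [[0.4359, 0.0108], [0.4503, -0.1975], [0.2313, -0.2077], [0.2188, -0.0044]] [0.218 0.209 0.219 0.204] [ 0.33406285 -0.09971251]
test_box [70.6, 224.2, 176.8, 318.5] [[66.0, 244.8000030517578], [156.3000030517578, 218.3000030517578], [179.3000030517578, 296.6000061035156], [89.0, 323.20001220703125]] [[0.301, 0.4887], [0.3765, 0.2463], [0.1652, 0.1753], [0.0945, 0.4135]] [0.22  0.254 0.223 0.249] [0.23430814 0.33095364]
test_box [113.1, 105.3, 143.0, 138.5] [[112.0, 106.0], [145.0, 106.0], [145.0, 137.0], [112.0, 137.0]] [[0.6956, 0.3858], [0.6977, 0.2919], [0.6066, 0.2878], [0.6048, 0.3807]] [0.091 0.094 0.091 0.093] [0.65119285 0.33652953]
```

View pics/c1.png

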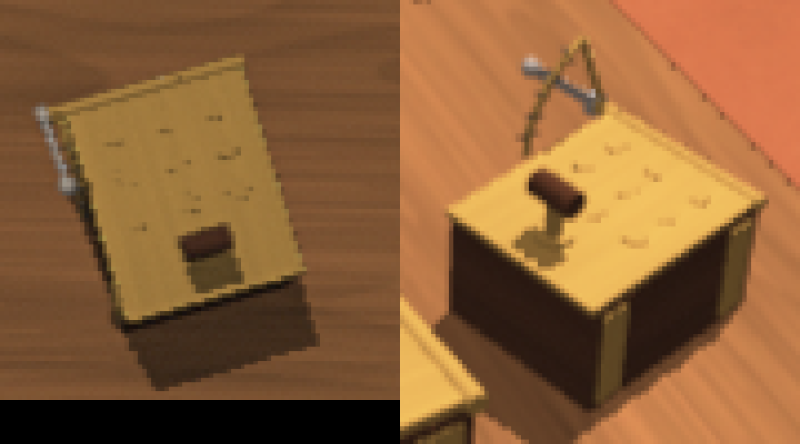

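The crop shows the smallest box. In the top view the handle bar is at about (266.6,154) and the pointer ball at (235,142). In the side view the ball is at (284,155). I'll fit the pose jointly from these.

```bash
cat >> h.py <<'E'
def T(p,q):  # p=x,y,yaw ; q = box coords
    c,s=np.cos(p[2]),np.sin(p[2]);q=np.atleast_2d(q);return np.c_[p[0]+c*q[:,0]-s*q[:,1],p[1]+s*q[:,0]+c*q[:,1],q[:,2]]
def tip(a,L=.085,y=.074): return [.07-L*np.cos(a),y,.083+L*np.sin(a)]
def grip(a): return [.07-.115*np.cos(a)+.035*np.sin(a)*1,0,.083+.115*np.sin(a)+.035*np.cos(a)]
E
python3 - <<'E'
from h import *
from scipy.optimize import least_squares
tp=lambda x,y:(220+x/4.444-.4,100+y/4.444-.4)
sd=lambda x,y:(255+(x-400)/4.444-.4,140+y/4.44-.4)
C=lambda i,j:[.07 if i else -.075,.06*j,.086]
obs=[('top',C(0,-1),tp(303,270)),('top',C(0,1),tp(125,322)),('top',C(1,-1),tp(243,65)),
('side',C(0,1),sd(450,212)),('side',C(0,-1),sd(598,308)),('side',C(1,-1),sd(765,203)),
('top','g',tp(207,241)),('side','g',sd(555,193)),('top','t',tp(66,186)),('side','t',sd(530,65)),('top','p',tp(42,113)),('side','p',sd(597,103))]
def res(p):
    r=[]
    for c,q,uv in obs:
        q={'g':grip(0),'t':tip(p[3]),'p':tip(0,0)}[q] if isinstance(q,str) else q
        r.append(proj(c,T(p,q))[0]-uv)
    return np.ravel(r)
f=least_squares(res,[.595,-.044,.31,.7],loss='soft_l1');print(f.x,res(f.x).reshape(-1,2).round(1).tolist())
p=f.x;print('grip',T(p,grip(0)),'gripT',T(p,grip(p[3])),'tip',T(p,tip(p[3])))
s=env.get_state();print(s['ee_pos'],s['tcp_rot'].round(3).tolist() if hasattr(s['tcp_rot'],'round') else s['tcp_rot'])
print(env.camera_model('wrist'))
E
```

```text
[ 0.60000046 -0.04337952  0.2928544   0.74300001] [[0.7, 0.2], [0.5, -0.1], [-0.1, -1.1], [-0.7, -1.7], [-0.9, -0.0], [-0.7, -1.4], [0.0, 0.2], [0.6, -0.7], [0.8, 0.0], [0.6, 0.1], [0.6, 0.6], [0.1, -0.6]]
grip [[ 0.55691639 -0.0563704   0.118     ]] gripT [[ 0.60860448 -0.0407852   0.18657302]] tip [[0.58572491 0.02960681 0.14050252]]
[0.15905829 0.50031208 0.25633567] [[-0.953, 0.303, 0.0], [0.303, 0.953, 0.0], [0.0, 0.0, -1.0]]
{'mtx': array([[286.38292731,   0.        , 254.96911111],
       [  0.        , 286.38292731, 191.49207137],
       [  0.        ,   0.        ,   1.        ]]), 'tool_from_camera': array([[ 1.25874786e-03, -9.57117604e-01, -2.89696924e-01,
         7.45505846e-02],
       [ 9.99999152e-01,  1.30165313e-03,  4.45695777e-05,
         5.86824830e-04],
       [ 3.34426580e-04, -2.89696734e-01,  9.57118431e-01,
        -1.17407860e-01],
       [ 0.00000000e+00,  0.00000000e+00,  0.00000000e+00,
         1.00000000e+00]])}
```

```bash
python3 -m inch '[[0,0,45,0,0,0,1],[0,0,45,0,0,0,1],[30,-43,0,0,0,4.3,0.7],[30,-43,0,0,0,4.3,0.7],[30,-43,0,0,0,4.3,0.7],[30,-43,0,0,0,4.3,0.7],[30,-43,0,0,0,4.3,0.7],[30,-43,0,0,0,4.3,0.7]]'
python3 -m inch '[[30,-43,0,0,0,4.3,0.7],[30,-43,0,0,0,4.3,0.7],[30,-43,0,0,0,0,0.7],[30,-43,0,0,0,0,0.7],[30,-43,0,0,0,0,0.7],[30,-43,0,0,0,0,0.7],[26,-43,-30,0,0,0,0.7],[0,0,-30,0,0,0,0.7]]'
python3 - <<'E'
from h import *
s=env.get_state();a=env.camera('wrist');print(s['t'],s['ee_pos'],s['tcp_rot'],s['joints'],s['gripper_width'])
np.savez('w1.npz',a=a,p=s['ee_pos'],R=s['tcp_rot'])
cv2.imwrite('pics/w1.png',cv2.resize(a[:,:,::-1],(800,600),interpolation=3))
for l in('pointer','cover_grip','cover','pointer_tip'):
  for r in env.trace('wrist',l): print(l,r['extent'],r['confidence'])
E
```

```text
t: 1.45
ee_pos: [0.3314, 0.2526, 0.3466]
tcp_rot: [[-0.989, -0.146, 0.001], [-0.146, 0.989, 0.001], [-0.001, 0.0, -1.0]]
contact_force: [1.6, 0.4, -0.1]
gripper_width: 0.701
t: 2.25
ee_pos: [0.5285, -0.0329, 0.2906]
tcp_rot: [[-0.959, -0.283, 0.005], [-0.283, 0.959, -0.002], [-0.005, -0.003, -1.0]]
contact_force: [-0.2, 0.6, -0.7]
gripper_width: 0.696
2.25 [ 0.52848105 -0.03292822  0.29061616] [[-0.95916604 -0.28279379  0.00530767]
 [-0.28280723  0.95917476 -0.00196402]
 [-0.00453557 -0.00338487 -0.99998399]] [-0.06131465  0.25191488 -0.05959273  1.25387064 -0.0016351  -0.348034  ] 0.6963325433089698
pointer [317.2, 0.0, 349.3, 100.9] 0.96
pointer [290.8, 245.8, 305.0, 267.4] 0.73
cover_grip [176.2, 160.9, 281.3, 275.1] 0.96
cover_grip [128.2, 0.0, 321.9, 74.0] 0.73
cover [180.1, 161.4, 285.2, 270.5] 0.86
cover [127.5, 0.0, 324.6, 73.9] 0.85
pointer_tip [312.7, 0.0, 349.0, 96.4] 0.85
pointer_tip [294.0, 246.4, 305.2, 265.3] 0.44
```

View pics/w1.png

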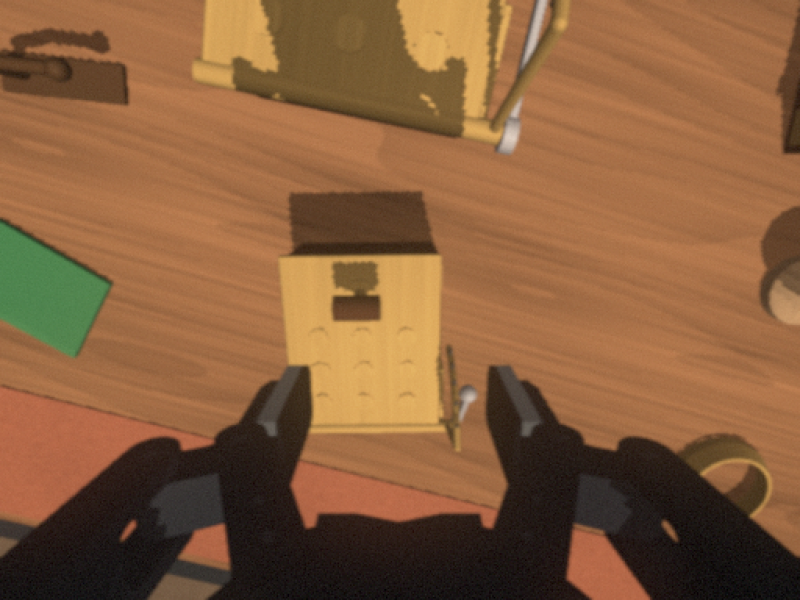

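Taken from the wrist camera, this picture confirms the small box: handle at (228,197) and pointer ball at (299,253) in raw pixels. Next I'll take an oblique look from the pointer side to get its angle precisely.

```bash
python3 -m inch '[[13,28,-10,-7.2,-2.2,0,0.7],[13,28,-10,-7.2,-2.2,0,0.7],[13,28,-10,-7.2,-2.2,0,0.7],[13,28,-10,-7.2,-2.2,0,0.7],[13,28,-10,-7.2,-2.2,0,0.7],[13,28,-10,-7.2,-2.2,0,0.7],[0,0,0,0,0,0,0.7],[0,0,0,0,0,0,0.7]]'
python3 - <<'E'
from h import *
s=env.get_state();a=env.camera('wrist');print(s['t'])
np.savez('w2.npz',a=a,p=s['ee_pos'],R=s['tcp_rot'])
cv2.imwrite('pics/w2.png',cv2.resize(a[:,:,::-1],(800,600),interpolation=3))
for l in('pointer','cover_grip','cover'):
  for r in env.trace('wrist',l): print(l,r['extent'],r['confidence'])
E
```

```text
t: 3.3
ee_pos: [0.6028, 0.1426, 0.23]
tcp_rot: [[-0.956, -0.206, 0.209], [-0.294, 0.674, -0.678], [-0.001, -0.709, -0.705]]
contact_force: [0.6, -0.1, 1.4]
gripper_width: 0.7
3.3
pointer [237.1, 127.0, 293.5, 196.4] 0.91
cover_grip [193.4, 40.1, 280.9, 183.9] 0.9
cover_grip [150.1, 61.2, 188.0, 134.7] 0.55
cover [198.3, 39.9, 286.7, 179.6] 0.75
```

View pics/w2.png

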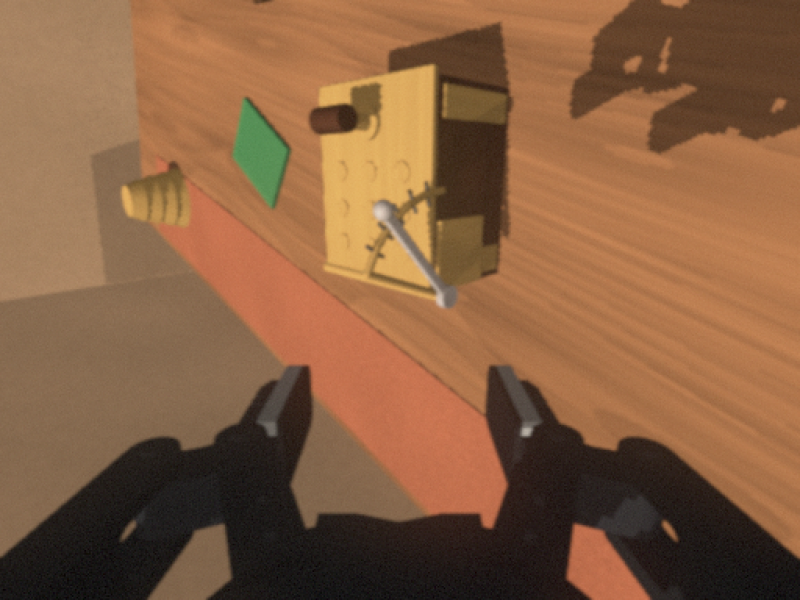

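```bash
cat > fit.py <<'E'
from h import *
from scipy.optimize import least_squares
tp=lambda x,y:(220+x/4.444-.4,100+y/4.444-.4)
sd=lambda x,y:(255+(x-400)/4.444-.4,140+y/4.44-.4)
wv=lambda x,y:((x+.5)/1.5625-.5,(y+.5)/1.5625-.5)
W={k:np.load(k+'.npz') for k in('w1','w2')}
m=env.camera_model('wrist')
def pj(c,P):
    if c in W:
        w=W[c];q=w['R'].T@(P[0]-w['p']);q=np.linalg.inv(m['tool_from_camera'])@np.r_[q,1];u=m['mtx']@q[:3];return u[:2]/u[2]
    return proj(c,P)[0]
C=lambda i,j:[.07 if i else -.075,.06*j,.086]
obs=[('top',C(0,-1),tp(303,270)),('top',C(0,1),tp(125,322)),('side',C(0,-1),sd(598,308)),('side',C(0,1),sd(450,212)),
('top','g',tp(207,241)),('side','g',sd(555,193)),('top','t',tp(66,186)),('side','t',sd(530,65)),
('w1','g',wv(356,308)),('w1','t',wv(468,396)),('w1',C(0,-1),wv(280,257)),('w1',C(0,1),wv(440,255)),
('w2','g',wv(333,119)),('w2','t',wv(383,210)),('w2',C(0,1),wv(435,66)),('w2',C(0,-1),wv(319,89)),('w2','p',wv(447,297))]
def res(p):
    r=[]
    for c,q,uv in obs:
        q={'g':grip(0),'t':tip(p[3]),'p':tip(0,0,.078)}[q] if isinstance(q,str) else q
        r.append((pj(c,T(p,q))-uv)*(2 if c=='w2' else 1))
    return np.ravel(r)
E
python3 - <<'E'
from fit import *
f=least_squares(res,[.6,-.043,.293,.74],loss='soft_l1');print(f.x)
for o,r in zip(obs,res(f.x).reshape(-1,2).round(1)):print(o[0],o[1],r)
p=f.x;print('grip',T(p,grip(0)),'gripT',T(p,grip(p[3])),'tip',T(p,tip(p[3])))
# w2 only with free local shift
i=[k for k,o in enumerate(obs) if o[0]=='w2']
g=least_squares(lambda v:np.ravel([res(v).reshape(-1,2)[k] for k in i]),p);print('w2only',g.x,abs(g.fun).max())
E
```

```text
[ 0.59998268 -0.04147579  0.29152949  0.74284839]
top [-0.075, -0.06, 0.086] [0.  0.3]
top [-0.075, 0.06, 0.086] [-0.2 -0.2]
side [-0.075, -0.06, 0.086] [-1.4 -0.5]
side [-0.075, 0.06, 0.086] [-1.1 -2.1]
top g [-0.7  0.2]
side g [ 0.2 -1.2]
top t [ 0.1 -0. ]
side t [ 0.3 -0.2]
w1 g [0.3 0.1]
w1 t [-1.  -2.1]
w1 [-0.075, -0.06, 0.086] [-1.6 -0.8]
w1 [-0.075, 0.06, 0.086] [0.9 0.2]
w2 g [-1.2  1.5]
w2 t [0.4 1. ]
w2 [-0.075, 0.06, 0.086] [-3.  -1.7]
w2 [-0.075, -0.06, 0.086] [-1.9 -3.4]
w2 p [3.6 2.1]
grip [[ 0.55688143 -0.05440957  0.118     ]] gripT [[ 0.60857509 -0.03889738  0.18656376]] tip [[0.58579549 0.03152689 0.14049303]]
w2only [ 0.60008124 -0.04170386  0.28559809  0.73346691] 4.049573335503936
```

Pointer angle is about 0.74 rad. Now I'll untilt and go above the handle.

```bash
python3 -m inch '[[-8,-28,15,7.2,2.2,0,0.7],[-8,-34,10,7.2,2.2,0,0.7],[-8,-34,5,7.2,2.2,0,0.7],[-8,-34,0,7.2,2.2,0,0.7],[-8,-34,0,7.2,2.2,0,0.7],[-6,-33,0,7.2,2.2,0,0.7],[0,0,-45,0,0,0,0.7],[0,0,0,0,0,0,0.7]]' 60
python3 - <<'E'
from h import *
s=env.get_state();a=env.camera('wrist');print(s['t'],s['ee_pos'],s['tcp_rot'])
np.savez('w3.npz',a=a,p=s['ee_pos'],R=s['tcp_rot'])
cv2.imwrite('pics/w3.png',a[:,:,::-1])
E
```

```text
t: 4.3
ee_pos: [0.5515, -0.0615, 0.2133]
tcp_rot: [[-0.96, -0.281, -0.007], [-0.281, 0.96, 0.001], [0.006, 0.003, -1.0]]
contact_force: [-1.7, 0.3, -0.2]
gripper_width: 0.703
4.3 [ 0.55153833 -0.06152118  0.21325667] [[-9.59768784e-01 -2.80716073e-01 -6.50905311e-03]
 [-2.80726645e-01  9.59787468e-01  7.53052316e-04]
 [ 6.03591372e-03  2.55002075e-03 -9.99978532e-01]]
```

View pics/w3.png

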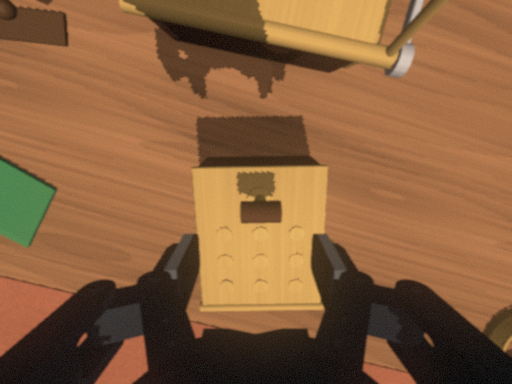

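The handle is at (261,211), nearly centred between the fingers. I'll work out its position.

```bash
python3 - <<'E'
from h import *
w=np.load('w3.npz');m=env.camera_model('wrist');M=m['tool_from_camera']
for uv in((261,211),(194,167),(327,166)):
  d=w['R']@M[:3,:3]@np.linalg.solve(m['mtx'],[*uv,1.]);o=w['R']@M[:3,3]+w['p']
  z=.119 if uv[0]==261 else .086
  print(uv,o+d*(z-o[2])/d[2])
E
```

```text
(261, 211) [ 0.55506575 -0.05430047  0.119     ]
(194, 167) [ 0.54396621 -0.1177396   0.086     ]
(327, 166) [ 0.51053834 -0.00694313  0.086     ]
```

```bash
python3 -m inch '[[4,7,-30,0,0,0,0.7],[0,0,-30,0,0,0,0.7],[0,0,-28,0,0,0,0.7],[0,0,0,0,0,0,0.7],[0,0,0,0,0,0,0.7]]' 60
```

```text
t: 4.85
ee_pos: [0.5617, -0.0496, 0.1301]
tcp_rot: [[-0.957, -0.29, 0.003], [-0.29, 0.957, -0.0], [-0.003, -0.001, -1.0]]
contact_force: [-0.0, 0.4, 0.2]
gripper_width: 0.701
```

```bash
python3 -m inch '[[-6,-5,-5,0,0,0,0.7],[0,0,0,0,0,0,0.7],[0,0,0,0,0,0,0.7]]' 60
python3 - <<'E'
from h import *
a=env.camera('wrist');b=env.camera('side')
o=np.zeros((384,1024,3),np.uint8);o[:,:512]=a;o[:,512:]=cv2.resize(b[130:250,230:390],(512,384),interpolation=3)
cv2.imwrite('pics/g1.png',cv2.resize(o,(800,300))[:,:,::-1])
E
```

```text
t: 5.15
ee_pos: [0.555, -0.0557, 0.1239]
tcp_rot: [[-0.958, -0.288, 0.002], [-0.288, 0.958, -0.0], [-0.002, -0.001, -1.0]]
contact_force: [0.9, -0.4, 0.3]
gripper_width: 0.703
```

View pics/g1.png

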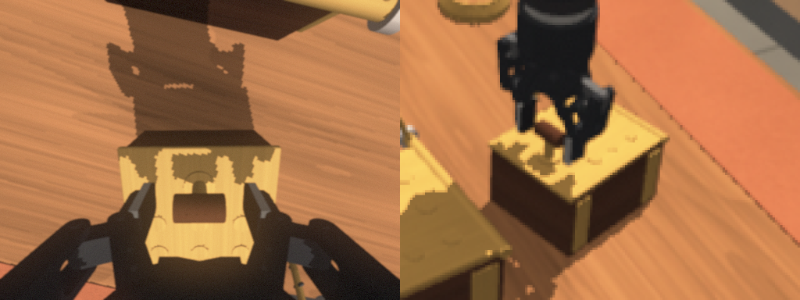

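The bar lies between the pads (crop about (200,208)) and the fingertips are clear of the cover. Closing.

```bash
python3 -m inch '[[0,0,0,0,0,0,0.3],[0,0,0,0,0,0,0],[0,0,0,0,0,0,0],[0,0,0,0,0,0,0],[0,0,0,0,0,0,0],[0,0,0,0,0,0,0],[0,0,0,0,0,0,0]]' 60
```

```text
t: 5.95
ee_pos: [0.5548, -0.0559, 0.1229]
tcp_rot: [[-0.958, -0.288, 0.001], [-0.288, 0.958, -0.001], [-0.0, -0.001, -1.0]]
contact_force: [-1.2, -2.8, 3.7]
gripper_width: 0.361
```

Gripped (0.361 × 85 mm ≈ 31 mm, the bar's length). Now I'll lift along the arc slowly.

```bash
python3 -m inch '[[2,0.6,5.7,0,0,0,0],[2,0.6,5.6,0,0,0,0],[2.5,0.7,5.4,0,0,0,0],[2.5,0.8,5.4,0,0,0,0],[3,0.9,5.2,0,0,0,0],[3,0.9,5.1,0,0,0,0],[0,0,0,0,0,0,0],[0,0,0,0,0,0,0]]' 60
python3 - <<'E'
from h import *
a=env.camera('wrist');b=env.camera('side')
o=np.zeros((384,1024,3),np.uint8);o[:,:512]=a;o[:,512:]=cv2.resize(b[130:250,230:390],(512,384),interpolation=3)
cv2.imwrite('pics/g2.png',cv2.resize(o,(800,300))[:,:,::-1])
E
```

```text
t: 6.75
ee_pos: [0.5678, -0.0518, 0.1528]
tcp_rot: [[-0.958, -0.288, -0.005], [-0.288, 0.958, -0.002], [0.006, -0.0, -1.0]]
contact_force: [0.8, -5.2, -11.1]
gripper_width: 0.364
```

View pics/g2.png

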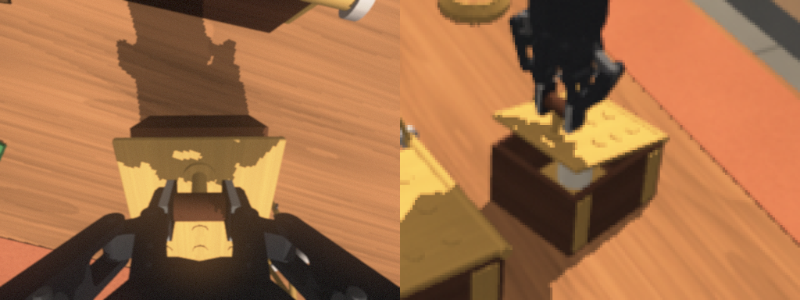

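Holding well, with the cover open about 0.28 rad. Continuing to about 0.6 rad.

```bash
python3 -m inch '[[2.9,0.9,4.4,0,0,0,0],[3,0.9,4.2,0,0,0,0],[3.1,0.9,4.1,0,0,0,0],[3.3,1,3.9,0,0,0,0],[3.5,1,3.6,0,0,0,0],[3.6,1.1,3.5,0,0,0,0],[3.7,1.1,3.3,0,0,0,0],[0,0,0,0,0,0,0]]' 60
python3 -m inch '[[0,0,0,0,0,0,0],[0,0,0,0,0,0,0]]'
python3 - <<'E'
from h import *
a=env.camera('wrist');s=env.get_state();b=env.camera('side');t=env.camera('top')
np.savez('w4.npz',a=a,p=s['ee_pos'],R=s['tcp_rot'])
o=np.zeros((600,800,3),np.uint8);o[:300,:400]=cv2.resize(a,(400,300));o[:300,400:]=cv2.resize(t[90:180,210:330],(400,300),interpolation=3)
o[300:,:400]=cv2.resize(b[130:220,250:370],(400,300),interpolation=3)
o[300:,400:]=cv2.resize(a[192:384,128:384],(400,300),interpolation=3)
cv2.imwrite('pics/g3.png',o[:,:,::-1])
E
```

```text
t: 7.65
ee_pos: [0.589, -0.0452, 0.179]
tcp_rot: [[-0.958, -0.287, -0.01], [-0.287, 0.958, -0.003], [0.01, 0.0, -1.0]]
contact_force: [-2.6, -7.0, -10.0]
gripper_width: 0.361
t: 7.85
ee_pos: [0.5888, -0.0453, 0.1788]
tcp_rot: [[-0.958, -0.287, -0.01], [-0.287, 0.958, -0.003], [0.01, 0.0, -1.0]]
contact_force: [-1.7, -6.8, -9.4]
gripper_width: 0.359
```

View pics/g3.png

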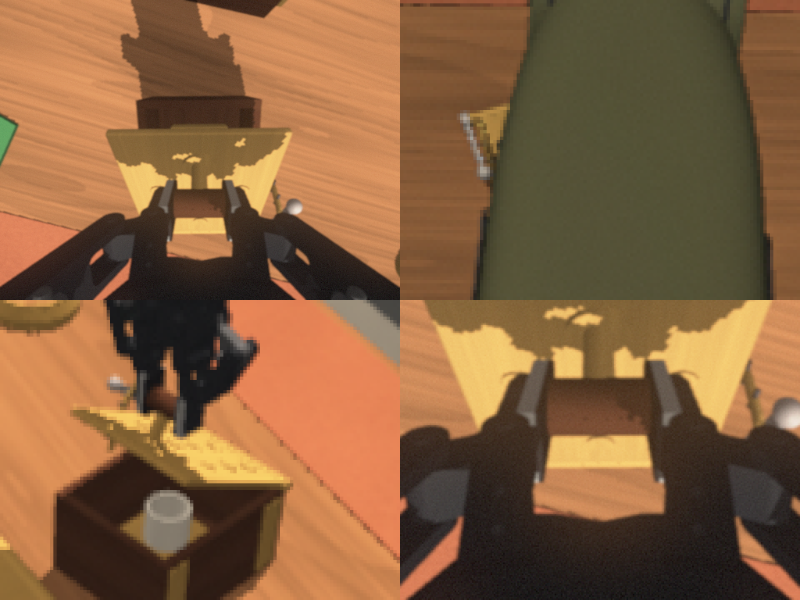

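Cover at about 0.56 rad by kinematics, and the pointer is untouched. I'll cross-check the angle from the free-edge corners: wrist raw px (137,168) and (372,168), side px (271.6,162.4).

```bash
cat > ang.py <<'E'
from h import *
from scipy.optimize import least_squares
import sys
P=[.6,-.0417,.290]
m=env.camera_model('wrist')
def edge(a,j,n=.003): return [.07-.145*np.cos(a)+n*np.sin(a),.06*j,.083+.145*np.sin(a)+n*np.cos(a)]
def run(f,l,r,side=None):
    w=np.load(f)
    def pw(X):
        q=np.linalg.inv(m['tool_from_camera'])@np.r_[w['R'].T@(X-w['p']),1];u=m['mtx']@q[:3];return u[:2]/u[2]
    R=lambda v:np.r_[pw(T(P,edge(v[0],-1))[0])-l,pw(T(P,edge(v[0],1))[0])-r]
    g=least_squares(R,[.6]);print('wrist',g.x,g.fun.round(1))
    if side:
        g=least_squares(lambda v:proj('side',T(P,edge(v[0],1)))[0]-side,[.6]);print('side',g.x,g.fun.round(1))
    d=T([0,0,P[2]],[[0,0,0]])
    s=w['p']-[.5549,-.0558,.1233];print('kin z',least_squares(lambda v:[(grip(v[0])[2]-.118-s[2])],[.6]).x,'kin x',least_squares(lambda v:[grip(v[0])[0]+.045-s[0]*np.cos(.29)-s[1]*np.sin(.29)],[.6]).x)
E
python3 - <<'E'
from ang import *
run('w4.npz',(136.8,167.5),(372.5,167.5),(271.6,162.4))
w=np.load('w4.npz')['a'];g=cv2.cvtColor(w,cv2.COLOR_RGB2HSV)
for v in(170,174,180): print(v,w[v,128:150:2].tolist(),w[v,360:384:2].tolist())
E
```

```text
wrist [0.49639818] [-1.9 -0.8  0.1 -0.2]
side [0.4886464] [-1.  -0.4]
kin z [0.5566384] kin x [0.5524226]
170 [[216, 143, 95], [215, 142, 95], [214, 143, 92], [205, 138, 90], [152, 110, 66], [139, 107, 62], [139, 104, 61], [140, 108, 64], [137, 106, 61], [137, 103, 61], [138, 105, 60]] [[149, 113, 64], [152, 115, 66], [170, 127, 74], [224, 172, 98], [234, 186, 107], [233, 184, 104], [230, 179, 103], [205, 148, 91], [190, 128, 80], [191, 131, 83], [194, 130, 87], [193, 131, 84]]
174 [[212, 141, 93], [214, 144, 94], [219, 147, 97], [209, 140, 91], [154, 113, 70], [136, 101, 61], [137, 104, 58], [134, 100, 58], [134, 104, 60], [136, 103, 59], [131, 98, 55]] [[137, 102, 57], [134, 100, 57], [141, 108, 63], [194, 147, 84], [237, 189, 107], [240, 193, 110], [226, 170, 98], [202, 138, 88], [198, 134, 85], [198, 133, 88], [199, 135, 90], [197, 134, 88]]
180 [[202, 136, 87], [204, 136, 87], [207, 139, 91], [210, 141, 94], [206, 138, 89], [159, 112, 69], [131, 100, 58], [134, 102, 58], [132, 98, 52], [133, 99, 56], [137, 104, 60]] [[168, 129, 72], [232, 181, 104], [239, 193, 107], [240, 195, 110], [238, 191, 104], [226, 168, 101], [206, 141, 92], [203, 138, 90], [201, 136, 88], [203, 138, 90], [202, 135, 88], [205, 138, 90]]
```

```bash
cat > joint.py <<'E'
import fit; from fit import *
from ang import edge
def go(f,ex):
    # ex: extra obs (cam, kind, uv) after the lift; w-file f
    W['wn']=np.load(f)
    O=[(c,('c',(-1 if q[1]<0 else 1)) if not isinstance(q,str) else q,uv,0) for c,q,uv in obs]+[(c,q,uv,1) for c,q,uv in ex]
    cams=['top','side','w']
    def R(v):
        r=[]
        for c,q,uv,k in O:
            a=v[4]*k
            X=edge(a,q[1],v[5]) if q[0]=='c' else {'g':grip(a),'t':tip(v[3]),'p':tip(0,0,.078)}[q]
            b=v[6+2*cams.index(c if c[0]!='w' else 'w'):][:2]
            r+=list((pj(c,T(v,X))-uv+b)/1.0)
        return np.r_[r,(v[5]-.001)/.002,v[6:]/1.5]
    g=least_squares(R,np.r_[.6,-.042,.29,.74,.55,.002,np.zeros(6)],loss='soft_l1')
    sd=np.sqrt(np.diag(np.linalg.inv(g.jac.T@g.jac)))
    print(g.x.round(4),'\nsd ptr,cover',sd[3:5].round(3))
    rr=R(g.x)
    for i,o in enumerate(O):print(o[0],o[1],o[3],rr[2*i:2*i+2].round(1),end=' | ')
E
python3 - <<'E'
from joint import *
go('w4.npz',[('wn',('c',-1),(136,167.5)),('wn',('c',1),(373,167.5)),('side',('c',1),(271.6,162.4)),('wn','g',(254.7,260.5)),('wn','t',(375.5,266))])
E
```

```text
[ 6.003e-01 -4.090e-02  2.965e-01  7.545e-01  5.166e-01  1.000e-04
  3.254e-01 -2.900e-03  5.143e-01  7.644e-01 -1.313e-01 -3.114e-01] 
sd ptr,cover [0.008 0.006]
top ('c', -1) 0 [0.1 0.2] | top ('c', 1) 0 [ 0. -0.] | side ('c', -1) 0 [-0.8  0.9] | side ('c', 1) 0 [-0.6 -0.5] | top g 0 [-0.5  0.1] | side g 0 [ 0.8 -0.5] | top t 0 [ 0.2 -0.3] | side t 0 [0.8 0.1] | w1 g 0 [0.2 0.6] | w1 t 0 [-0.7 -0.8] | w1 ('c', -1) 0 [-1.2 -0.6] | w1 ('c', 1) 0 [ 0.5 -0.1] | w2 g 0 [-0.8  1.1] | w2 t 0 [-0.3  1.5] | w2 ('c', 1) 0 [ 0.4 -0.4] | w2 ('c', -1) 0 [ 0.8 -0.9] | w2 p 0 [2.2 1.4] | wn ('c', -1) 1 [-0.4  0.7] | wn ('c', 1) 1 [ 0.1 -0.2] | side ('c', 1) 1 [-0.4 -0.1] | wn g 1 [-0.1 -0.5] | wn t 1 [ 0.1 -0.3] |
```

The bundle fit puts the pointer at about 0.75 and the cover at about 0.52. I'll raise it about 0.17 rad, then measure again.

```bash
python3 -m inch '[[2.8,0.8,2.8,0,0,0,0],[3,0.9,2.7,0,0,0,0],[3.1,0.9,2.5,0,0,0,0],[3.2,1,2.4,0,0,0,0],[3.2,1,2.3,0,0,0,0],[0,0,0,0,0,0,0],[0,0,0,0,0,0,0],[0,0,0,0,0,0,0]]' 60
python3 - <<'E'
from ang import *
a=env.camera('wrist');s=env.get_state();b=env.camera('side');np.savez('w5.npz',a=a,p=s['ee_pos'],R=s['tcp_rot'])
o=np.zeros((600,800,3),np.uint8);o[:,:400]=cv2.resize(a[140:300,110:410],(800,427),interpolation=3)[:,:400].mean() if 0 else 0
o[:300]=cv2.resize(a[150:285,90:450],(800,300),interpolation=3)
o[300:,:400]=cv2.resize(b[130:205,250:350],(400,300),interpolation=3)
cv2.imwrite('pics/g4.png',o[:,:,::-1]); run('w5.npz',(136,167),(373,167))
E
```

```text
t: 8.8
ee_pos: [0.6037, -0.0407, 0.1907]
tcp_rot: [[-0.958, -0.288, -0.012], [-0.288, 0.958, -0.003], [0.012, 0.001, -1.0]]
contact_force: [-2.4, -6.4, -12.4]
gripper_width: 0.364
wrist [0.65535209] [-8.  -2.7  5.8 -1.9]
kin z [0.72377503] kin x [0.71375455]
```

View pics/g4.png

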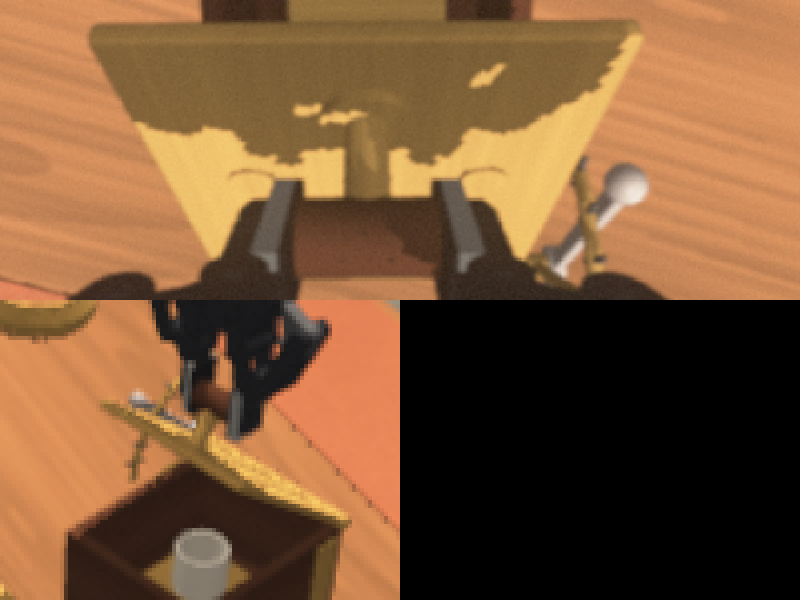

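Cover and pointer look nearly parallel in the side crop. Raw wrist corners are about (130.5,164.2) and (378.5,163.5), and the ball is at (372,233.7).

```bash
python3 - <<'E'
from joint import *
go('w5.npz',[('wn',('c',-1),(130.7,164.2)),('wn',('c',1),(378.3,163.6)),('side',('c',1),(275,156)),('wn','g',(254.7,257.1)),('wn','t',(372.2,233.7)),('side','t',(284.2,154.3))])
E
```

```text
[ 6.006e-01 -4.050e-02  3.006e-01  7.518e-01  6.649e-01  2.000e-04
  3.678e-01  8.780e-02  3.417e-01  9.410e-01 -1.421e-01 -6.244e-01] 
sd ptr,cover [0.009 0.006]
top ('c', -1) 0 [0.1 0.1] | top ('c', 1) 0 [ 0.1 -0. ] | side ('c', -1) 0 [-0.7  1. ] | side ('c', 1) 0 [-0.7 -0.4] | top g 0 [-0.5  0.1] | side g 0 [ 0.7 -0.4] | top t 0 [ 0.1 -0.1] | side t 0 [0.6 0.3] | w1 g 0 [0.3 0.7] | w1 t 0 [-0.4 -1.2] | w1 ('c', -1) 0 [-1.3 -0.4] | w1 ('c', 1) 0 [ 0.4 -0.3] | w2 g 0 [-0.7  1.2] | w2 t 0 [0.  1.1] | w2 ('c', 1) 0 [ 0.2 -0.5] | w2 ('c', -1) 0 [ 0.7 -0.7] | w2 p 0 [2.6 1.3] | wn ('c', -1) 1 [-0.7  0.5] | wn ('c', 1) 1 [ 0.5 -0.7] | side ('c', 1) 1 [-0.3 -1.2] | wn g 1 [ 0.3 -0.4] | wn t 1 [-1.2  0.2] | side t 1 [0.2 0.2] |
```

```bash
python3 -m inch '[[0,0,0,0,0,0,0],[2,0.6,1.5,0,0,0,0],[2.3,0.7,1.6,0,0,0,0],[2.5,0.8,1.6,0,0,0,0],[0,0,0,0,0,0,0],[0,0,0,0,0,0,0],[0,0,0,0,0,0,0],[0,0,0,0,0,0,0]]' 80
python3 - <<'E'
from ang import *
a=env.camera('wrist');s=env.get_state();b=env.camera('side');np.savez('w6.npz',a=a,p=s['ee_pos'],R=s['tcp_rot'])
o=np.zeros((600,800,3),np.uint8)
o[:300]=cv2.resize(a[150:285,90:450],(800,300),interpolation=3)
o[300:,:400]=cv2.resize(b[130:205,250:350],(400,300),interpolation=3)
cv2.imwrite('pics/g5.png',o[:,:,::-1]); run('w6.npz',(130,163),(379,163))
E
```

```text
t: 9.7
ee_pos: [0.6095, -0.0389, 0.1945]
tcp_rot: [[-0.957, -0.288, -0.014], [-0.288, 0.958, -0.003], [0.015, 0.001, -1.0]]
contact_force: [-3.1, -6.8, -14.0]
gripper_width: 0.355
wrist [0.70509649] [-3.8 -1.2  1.4 -0.4]
kin z [0.78874457] kin x [0.77347462]
```

View pics/g5.png

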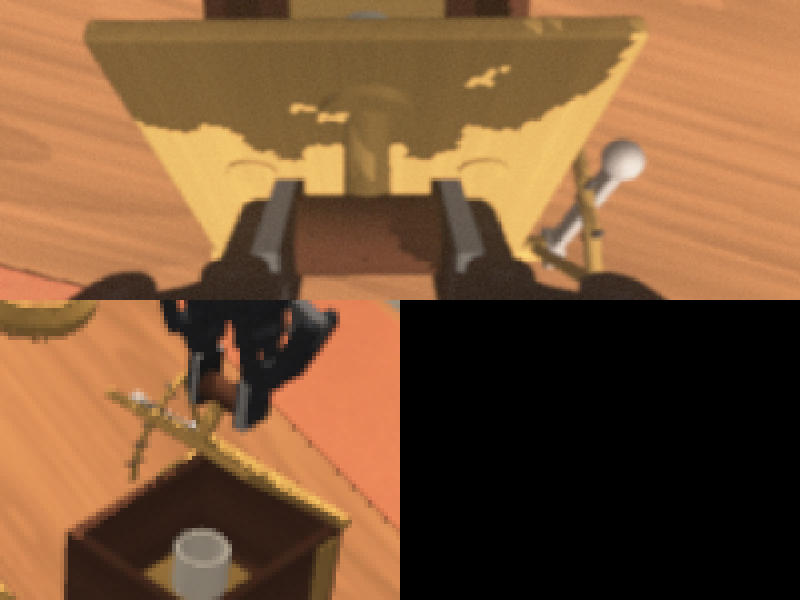

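In the side crop the pointer now lies almost along the cover's edge. Measuring.

```bash
python3 - <<'E'
from joint import *
go('w6.npz',[('wn',('c',-1),(128.3,163.4)),('wn',('c',1),(381,162.7)),('side',('c',1),(276.8,153.3)),('wn','g',(254.7,255.8)),('wn','t',(370.4,222.5)),('side','t',(284.2,154.5))])
print()
# relative check, wrist only: edge corners and ball in the one picture, pose free in x,y
W['wn']=np.load('w6.npz')
for n in(0,.003):
  F=lambda v:np.r_[pj('wn',T([v[0],v[1],.296],edge(v[2],-1,n)))-(128.3,163.4),pj('wn',T([v[0],v[1],.296],edge(v[2],1,n)))-(381,162.7),pj('wn',T([v[0],v[1],.296],tip(v[3])))-(370.4,222.5)]
  g=least_squares(F,[.6,-.041,.7,.75]);print(n,g.x,g.fun.round(1))
E
```

```text
[ 6.004e-01 -4.060e-02  2.999e-01  7.515e-01  7.215e-01  4.000e-04
  3.630e-01  4.000e-02  4.217e-01  9.935e-01 -1.387e-01 -4.999e-01] 
sd ptr,cover [0.009 0.005]
top ('c', -1) 0 [0.1 0.1] | top ('c', 1) 0 [ 0.1 -0. ] | side ('c', -1) 0 [-0.7  1. ] | side ('c', 1) 0 [-0.6 -0.4] | top g 0 [-0.5  0.1] | side g 0 [ 0.7 -0.4] | top t 0 [ 0.1 -0.1] | side t 0 [0.6 0.4] | w1 g 0 [0.3 0.6] | w1 t 0 [-0.4 -1.2] | w1 ('c', -1) 0 [-1.3 -0.4] | w1 ('c', 1) 0 [ 0.5 -0.2] | w2 g 0 [-0.7  1.1] | w2 t 0 [0.  1.1] | w2 ('c', 1) 0 [ 0.2 -0.6] | w2 ('c', -1) 0 [ 0.5 -0.8] | w2 p 0 [2.6 1.3] | wn ('c', -1) 1 [-0.6  0.4] | wn ('c', 1) 1 [ 0.3 -0.5] | side ('c', 1) 1 [-0.5 -1.3] | wn g 1 [ 0.3 -0.3] | wn t 1 [-0.8  0.2] | side t 1 [0.3 0.1] | 
0 [ 0.6004662  -0.04051604  0.72197046  0.74329378] [ 0.1 -0.1  0.6 -0.  -0.9  0.2]
0.003 [ 0.6005005  -0.0405031   0.70113156  0.74288156] [ 0.1 -0.1  0.6 -0.  -0.9  0.2]
```

```bash
python3 -m inch '[[1.2,0.4,0.8,0,0,0,0],[1.1,0.3,0.7,0,0,0,0],[0,0,0,0,0,0,0],[0,0,0,0,0,0,0],[0,0,0,0,0,0,0],[0,0,0,0,0,0,0]]' 80
python3 - <<'E'
from ang import *
a=env.camera('wrist');s=env.get_state();b=env.camera('side');np.savez('w7.npz',a=a,p=s['ee_pos'],R=s['tcp_rot'])
o=np.zeros((600,800,3),np.uint8)
o[:300]=cv2.resize(a[150:285,90:450],(800,300),interpolation=3)
o[300:,:400]=cv2.resize(b[130:205,250:350],(400,300),interpolation=3)
o[300:,400:]=cv2.resize(b[145:175,265:305],(400,300),interpolation=3)
cv2.imwrite('pics/g6.png',o[:,:,::-1]); run('w7.npz',(128,163),(381,163))
E
```

```text
t: 10.4
ee_pos: [0.6113, -0.0383, 0.1956]
tcp_rot: [[-0.958, -0.287, -0.015], [-0.287, 0.958, -0.003], [0.016, 0.001, -1.0]]
contact_force: [-3.8, -7.4, -16.4]
gripper_width: 0.355
wrist [0.72426976] [-2.9 -0.7  0.  -0.2]
kin z [0.80777973] kin x [0.79127509]
```

View pics/g6.png

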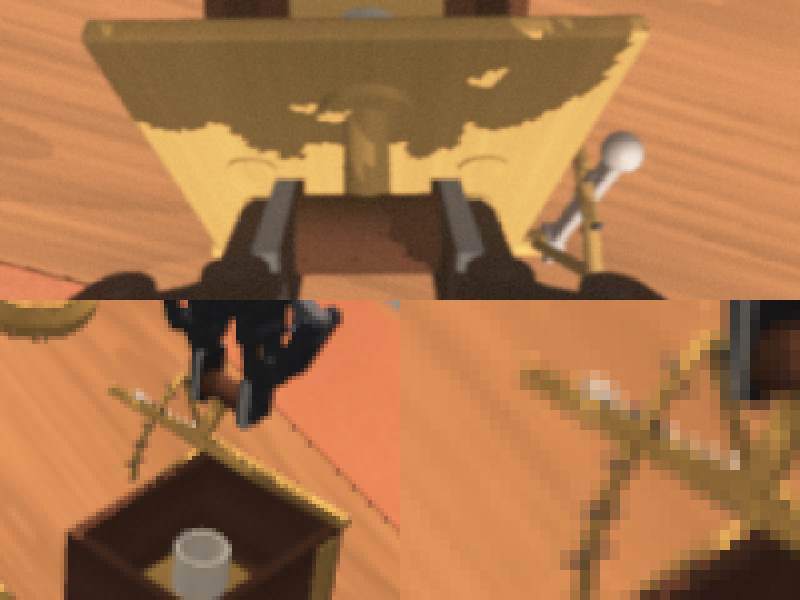

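```bash
python3 - <<'E'
from joint import *
go('w7.npz',[('wn',('c',-1),(127,163.3)),('wn',('c',1),(382,162.2)),('side',('c',1),(277.0,152.2)),('wn','g',(254.7,255.2)),('wn','t',(369.9,218.4)),('side','t',(284.2,154.4))])
print()
o,_=ray('side',(280,155))
h=T([.6004,-.0406,.298],[.07,0,.083])[0];u=T([0,0,.298],[1,0,0])[0];r=o-h
print('camera lies in plane at angle',np.arctan2(r[2],-(r@u)))
# side-view check: cover -y/+y corners and ball offset from cover line for a range
for a in(.70,.72,.74,.76,.78):
  P=[.6004,-.0406,.298];n=.003
  c=[proj('side',T(P,edge(a,j,s)))[0] for j,s in((1,n),(1,-n))];k=[proj('side',T(P,[.07+s*np.sin(a),.06,.083+s*np.cos(a)]))[0] for s in(n,-n)]
  f=[proj('side',T(P,edge(a,-1,n)))[0]]
  b=np.array([284.2,154.4]);out=[]
  for C,K in zip(c,k):
    d=(K-C)/np.linalg.norm(K-C);out.append(round(float(d[0]*(b-C)[1]-d[1]*(b-C)[0]),2))
  print(a,'ball below top/bottom edge line px',out,'corner',c[0].round(1),f[0].round(1))
E
```

```text
[ 6.000e-01 -4.070e-02  2.995e-01  7.497e-01  7.393e-01  6.000e-04
  3.206e-01 -1.026e-01  4.769e-01  8.879e-01 -1.268e-01 -1.539e-01] 
sd ptr,cover [0.009 0.005]
top ('c', -1) 0 [0.1 0.1] | top ('c', 1) 0 [ 0. -0.] | side ('c', -1) 0 [-0.8  0.9] | side ('c', 1) 0 [-0.7 -0.5] | top g 0 [-0.5  0.1] | side g 0 [ 0.6 -0.4] | top t 0 [ 0.1 -0.1] | side t 0 [0.5 0.4] | w1 g 0 [0.3 0.6] | w1 t 0 [-0.4 -1.4] | w1 ('c', -1) 0 [-1.3 -0.4] | w1 ('c', 1) 0 [ 0.6 -0.2] | w2 g 0 [-0.7  1. ] | w2 t 0 [0.1 0.8] | w2 ('c', 1) 0 [ 0.1 -0.8] | w2 ('c', -1) 0 [ 0.4 -0.8] | w2 p 0 [2.6 1.2] | wn ('c', -1) 1 [-0.4  0.3] | wn ('c', 1) 1 [ 0.1 -0.5] | side ('c', 1) 1 [-0.2 -1.2] | wn g 1 [ 0.3 -0.1] | wn t 1 [-0.6  0.4] | side t 1 [0.2 0.2] | 
camera lies in plane at angle 0.770547433091958
0.7 ball below top/bottom edge line px [-0.42, -2.7] corner [275.8 151.2] [311.1 172.9]
0.72 ball below top/bottom edge line px [0.37, -1.92] corner [276.3 150.2] [311.7 171.8]
0.74 ball below top/bottom edge line px [1.17, -1.13] corner [276.9 149.2] [312.4 170.8]
0.76 ball below top/bottom edge line px [1.96, -0.34] corner [277.5 148.2] [313.  169.7]
0.78 ball below top/bottom edge line px [2.76, 0.46] corner [278.1 147.2] [313.7 168.7]
```

One numeric check in the side view, where the cover is nearly edge-on: how far the ball and pointer stick out above the cover's edge line.

```bash
python3 - <<'E'
from h import *
b=np.mean([env.camera('side').astype(float) for _ in range(6)],0)
for r in range(150,164): print(r,' '.join('%3d,%3d'%(b[r,c,0],b[r,c,2]) for c in range(275,301,1)))
s=env.get_state();print(s['t'],s['ee_pos'])
E
```

```text
150 219, 87 217, 85 215, 84 218, 85 208, 81 207, 81 207, 82 209, 83 209, 83 206, 82 203, 80 202, 81 202, 80 200, 79 199, 78 194, 77 182, 77 186, 81 214, 82 216, 81 151, 58  92, 37  67, 43  75, 68  84, 74  43, 23
151 219, 86 217, 85 205, 79 200, 77 194, 75 203, 79 207, 81 209, 83 209, 84 208, 83 205, 81 202, 80 202, 80 201, 79 200, 78 195, 78 169, 75 151, 74 207, 78 172, 66 166, 65 105, 42  81, 47  79, 73  79, 69  47, 21
152 216, 85 209, 82 166, 64 145, 55 158, 61 177, 69 194, 76 211, 84 209, 98 219,116 212, 95 204, 81 202, 80 202, 79 201, 78 199, 77 183, 71 145, 59 167, 64 178, 70 189, 74 129, 50  99, 50  85, 71  70, 61  42, 19
153 215, 85 207, 82 175, 69 158, 61 142, 55 143, 55 166, 64 199, 82 191,111 222,156 221,146 208,100 204, 81 202, 80 201, 78 194, 75 173, 66 162, 62 139, 58 181, 72 191, 75 157, 61 101, 52  92, 76  68, 61  30, 20
154 215, 84 215, 85 211, 84 195, 77 174, 68 148, 56 154, 58 164, 66 176, 94 203,139 196,152 205,122 212, 95 203, 80 201, 78 188, 72 141, 55 152, 61 164, 68 179, 71 195, 77 178, 70  99, 49  89, 69  60, 55  23, 21
155 209, 82 215, 84 214, 85 216, 86 211,
[... 1210 characters left out ...]
1,115 115, 44 138, 53
161 215, 84 216, 84 211, 83 205, 80 203, 79 208, 81 212, 83 213, 84 213, 84 209, 83 178, 75 122, 58 119, 52 151, 60 194, 75 162, 62 151, 58 141, 54 140, 53 138, 52 137, 55 150, 62 167, 89 197,129 127, 49 140, 53
162 215, 85 216, 84 215, 84 210, 83 203, 79 203, 79 208, 82 212, 84 213, 84 212, 83 195, 76 138, 53 134, 53 179, 71 203, 79 198, 77 184, 72 167, 65 143, 55 138, 53 139, 53 137, 52 138, 53 138, 53 137, 52 140, 54
163 217, 86 215, 84 215, 84 214, 83 208, 82 202, 80 204, 81 211, 84 214, 84 206, 81 172, 67 129, 50 169, 66 208, 81 204, 80 202, 79 202, 80 198, 78 170, 67 148, 57 136, 53 138, 53 138, 53 138, 52 138, 53 134, 52
10.8 [ 0.61133627 -0.03835821  0.19562077]
```

Every estimate puts the cover at or slightly below the pointer, by 0.003 to 0.04 rad. I'll make one last small nudge of about 0.008 rad, settle, then hand in.

```bash
python3 -m inch '[[0.9,0.3,0.6,0,0,0,0],[0,0,0,0,0,0,0],[0,0,0,0,0,0,0],[0,0,0,0,0,0,0],[0,0,0,0,0,0,0],[0,0,0,0,0,0,0]]' 80
python3 - <<'E'
from h import *
a=env.camera('wrist').astype(int);w=np.load('w7.npz')['a'].astype(int)
s=env.get_state();print(s['t'],s['ee_pos'],np.abs(s['joint_velocities']).max(),s['contact_force'],s['gripper_width'])
# free-edge image shift since last look (corner columns)
for v in(164,166,168):
  f=lambda I:[np.argmin(np.diff(I[v,115:140,0]))+115,np.argmax(-np.diff(I[v,370:395,0]))+370]
  print(v,f(w),f(a))
print(env.finish_job())
E
```

```text
t: 11.4
ee_pos: [0.6119, -0.0382, 0.1959]
tcp_rot: [[-0.958, -0.287, -0.016], [-0.287, 0.958, -0.004], [0.017, 0.001, -1.0]]
contact_force: [-2.9, -8.4, -15.9]
gripper_width: 0.355
11.45 [ 0.61187514 -0.03818574  0.19591692] 0.0028653512989509186 [ -3.47061277  -7.10960137 -15.92562384] 0.3556862253007006
164 [np.int64(126), np.int64(380)] [np.int64(126), np.int64(388)]
166 [np.int64(126), np.int64(380)] [np.int64(130), np.int64(382)]
168 [np.int64(126), np.int64(379)] [np.int64(126), np.int64(380)]
the job is handed in; nothing more can be done
None
```

I gripped the cross-bar of the smallest test box across its ends at 80 N and raised the cover along its arc until it lined up with the pointer. I handed the job in at 11.45 s with the gripper still holding the cover against its spring.

**Camera checks:** The last full camera fit put the cover at 0.739 rad and the pointer at 0.750 rad. I then raised the cover by about 0.008 rad more. The arm was still, the bar was still in the pads, and the wrist force was about 16 N. I kept clear of the pointer and the other objects. The ball's measured position did not change in the last side pictures, but I did not check the other objects again at the end.

**Checks that disagreed:**
- **Gripper position:** Taken alone it suggested about 0.80 rad, 0.06 more than the cameras. The wrist pictures show the bar sitting a few mm lower in the pads after lifting, so I trusted the cameras.
- **Side view:** With the cover almost edge-on, a rough reading put it up to 0.04 rad below the pointer.
- **After the last nudge:** The automatic edge check gave noisy numbers, so the 0.008 rad step itself was not measured again.

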